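# Mix the standard and hold the sample chest open

### The job

Get the orange-capped amber bottle ready for a colleague to put into the cooled sample chest: lift it clear of the bench, tip it over to 45 degrees (never right over onto its side) and keep it so for a second to mix it, then bring it upright again and set it down standing wholly on the round blue pad, and let go. Then take the chest's lid by its bar handle, raise it to 40 degrees (the yellow mark on the quadrant) and finish while still holding it there, because it falls shut if let go. Leave all the other bottles and things where they stand.

Things in the scene. Friction and masses are not known exactly. Their poses are not given: they have to be found in the camera images.
- standard: The bottle to mix: amber, closed, round, 50 mm diameter, 85 mm high, about 0.14 kg, paper label, ORANGE cap (32 mm diameter, the top 16 mm). The straight 50 mm side runs from 2 to 58 mm above its foot; centre of mass about 40 mm up. It starts standing on the bench. Origin: centre of its underside; z is its own axis, up through the cap.
- spare_white: A bystander bottle of the same shape and size with a WHITE cap, loose; origin: centre of its underside.
- spare_green: A bystander bottle of the same shape and size with a GREEN cap, loose; origin: centre of its underside.
- pad: The loading pad: fixed blue disc, 100 mm diameter, 4 mm thick, with a white centre. Origin: centre of its underside, on the bench; its top is 4 mm above.
- chest: Fixed white sample chest, 220 mm (its x) by 260 mm (its y) by 110 mm high, with a slate lid. Origin: centre of its underside; -x is the front with the handle, z up. Lid 8 mm thick, shut its top is 120 mm up. On the +y side, just outside the lid, stands a thin steel quadrant arc (150 mm radius about the hinge, up to 255 mm above the bench), yellow mark at 40 degrees.
- handle (a point): The lid's handle, moving with it: a round steel bar, 12 mm diameter, 110 mm long, parallel to the hinge, 46 mm in front of the lid's front edge on an arm at each end; the space between is open above and below. Origin: middle of the bar's axis; y along the bar. Lid shut: 160 mm in front of the chest's origin, 116 mm above the bench. It is 270 mm from the hinge line (and 6 mm above it when shut).
- hinge (a point): Middle of the lid's hinge line, at the chest's far (+x) upper rim, 110 mm above the bench; axes as the chest's. The hinge runs along the chest's y axis.
- lid (a joint): Lid opening angle in rad: 0 shut (as at the start), grows as the front edge and handle rise; 40 degrees is 0.698; stop at 1.25. It has no catch or stay and falls shut from any angle. Lid and handle weigh about 0.46 kg together; lifting at the handle takes 2 to 3 N.
- beaker: Bystander: loose glass beaker, 68 mm across, 85 mm high; origin: centre of its underside.
- vial_rack: Bystander: loose white rack of small blue-capped vials, 70 by 130 mm, 59 mm high; origin: centre of its underside.
- tip_box: Bystander: loose blue box with a clear top, 120 by 85 mm, 80 mm high; origin: centre of its underside.
- mouse: Bystander: loose light grey computer mouse, 100 by 58 mm, 32 mm high; origin: centre of its underside.
- spanner: Bystander: loose small steel spanner, 140 mm long, lying on the bench along its x axis.
Mind the look-alikes: they are no part of the job. What is shaped like the standard but turquoise is not meant. Several things look just like the pad: the one meant starts farthest from the robot's base.

How it is judged:
By the outcome, as a careful person would: the job done as asked, in the order asked, and still so for the second after the job is handed in, while the arm keeps its last pose, push and grip.
It also fails if it takes over 53 s, if anything falls off the work surface, if the arm or the gripper's body presses on something with over 40 N, if the wrist force passes 120 N, or if a joint passes its speed limit or range.

### The arm

A 6-joint arm with a two-finger parallel gripper is mounted at the origin on the work surface. World frame = base frame: x ahead of the robot, y to its left, z up, the work surface at z = 0. Lengths are in mm, angles in degrees, forces in N, time in s.
With the tool pointing down it reaches from about 300 to 850 mm from the base axis. Payload 4.2 kg.
Tool frame: the origin (TCP) lies midway between the tips of the shut fingers; the grasp point (between the pads) lies 19 mm behind it; x points along the fingers, y is the direction in which the jaws open and shut, and the axes are right-handed (so a half turn about x gives the same grasp; the last joint's range is limited). The gripper opens to 91 mm and grips with 3 to 60 N. Pads are 32 mm wide; open, the fingers measure 118 mm over their backs; the gripper's body (76 mm by 178 mm) begins 60 mm behind the grasp point.
Start: joints at [71.734, 18.312, 89.639, -0, 72.044, -1.146], TCP at [169.267, 549.538, 213.976] pointing down, gripper open.
Joint ranges: [-177.97, 177.97], [-48.28, 115.42], [12.27, 149.76], [-77.06, 257.06], [2.81, 150.46], [-146.56, 146.56]. Speed limits (degrees/s): [147.25, 147.25, 180, 180, 180, 180].

### API

Orientations are given as [roll, pitch, yaw] about the fixed x, y, z axes, in that order (R = Rz(yaw) Ry(pitch) Rx(roll)).
In Python, from workcell import env gives the robot as it stands.
- The arm moves only by the shell command python3 -m handwheel 'ROWS' [FORCE]. ROWS is text: rows parted by semicolons, each of 7 numbers parted by spaces: the turn, a rotation vector about the tool's x, y, z in degrees, then the shift along the tool's x, y, z in m, then the finger opening in m, from 0 to 0.0912. In form: rx ry rz x y z grip; .... A call has 1 to 12 rows; each row is the pose to reach, as a shift and turn from the pose commanded when the call began, along the tool's axes at that moment; what a row does not reach only later rows make up. A row lasts 1/12 s, in which the tool goes at most 41.7 mm and 7.16 degrees, less where a joint would pass 70% of its speed; a pose out of reach is approached as far as the arm can. A call with a gripper value outside its range is refused whole. The fingers move at their own pace and stop on an object; FORCE is the grip in N (left out, the last holds). Time passes only in rows, so rows that repeat a pose let the fingers close. It gives the time, the measured TCP pose, the force and the opening at its end, in the units of the state.
- env.state(): the state, without advancing time (a new reading comes with each control period).
- env.grab_frame(name): name is "scene" or "top" or "wrist"; returns the picture (480x640x3 uint8, red, green, blue); there is no depth.
- env.get_calibration(name): a dict with "mtx" (3x3 intrinsics, pixels), "T" (4x4, takes a point from camera to world coordinates); the wrist camera has in their place "hand_eye" (4x4, takes a point from camera to tool coordinates, whose origin is the TCP and whose axes are the tool frame's). Camera axes: x right, y up, looking along -z (the intrinsics and any distortion apply to the point x, -y, -z); pixel columns grow to the right and rows downward; lengths in mm; the calibration is good to about 2 mm. A picture is of the moment at which its call begins: read the wrist's pose just before it. get_calibration takes no time and is no camera call.
- env.job_done(): hands the job in, once; it reports no verdict.
The state is a dict: "time_s": time; "qpos": joint angles; "qvel": joint speeds; "effort": joint torques, N m; "ee_pos": TCP position; "ee_rot": TCP orientation; "force": force on the tool from outside, world axes, zero at the start; "torque": the same for the moment, N m; "gripper_width": finger opening in mm.
Only numpy, scipy, OpenCV 4.12 (cv2) and the standard library are available. Lean on these libraries where they do the work, as an engineer would, in place of code of your own. Each camera call takes 0.05 s, during which the arm holds its last target. There are 200 camera calls.

## Working session

There is one attempt and no reset: what is moved stays moved. The work goes in short steps, Python scripts to look and compute and a shell command to move; the robot and the scene stay as the last step left them, time stands still between calls to the robot, and variables do not carry over. Pictures are saved under pics/ and viewed, on a budget of 10 in all, crops included, one or two more only if the job needs it, and the job is handed in when it is done.

```bash
mkdir -p pics; ls; python3 - <<'E'
from workcell import env
import cv2
s=env.state(); print(s)
for n in("scene","top"):
    cv2.imwrite(f"pics/{n}0.png",env.grab_frame(n)[:,:,::-1]); print(n,env.get_calibration(n))
print(env.get_calibration("wrist"))
E
```

```text
pics
{'time_s': 0.0, 'qpos': array([ 7.17353012e+01,  1.83492682e+01,  8.97070930e+01, -1.54947998e-04,
        7.20438701e+01, -1.14669249e+00]), 'qvel': array([-0.04580729,  0.05225969,  0.05325574, -0.10852034, -0.03330977,
        0.08759254]), 'effort': array([-1.62465796e-03, -4.12478650e+01, -2.31964481e+01,  7.23564718e-02,
        4.60922986e-02, -1.50880983e-04]), 'ee_pos': array([169.09185558, 549.03590391, 213.13941997]), 'ee_rot': array([ -91.06248072,   89.89976867, -108.18043912]), 'force': array([-0.54277425, -0.13590247,  0.87288216]), 'torque': array([ 0.00960099,  0.00470158, -0.0524811 ]), 'gripper_width': 91.25500523324072}
scene {'mtx': array([[551.11007666,   0.        , 325.4397998 ],
       [  0.        , 551.11007666, 235.9981065 ],
       [  0.        ,   0.        ,   1.        ]]), 'T': array([[ 8.02483197e-01, -3.41670392e-01,  4.89164658e-01,
         1.23947611e+03],
       [ 5.96445962e-01,  4.82044205e-01, -6.41783140e-01,
        -8.78799908e+02],
       [-1.65206921e-02,  8.06780470e-01,  5.90620300e-01,
         9.73842437e+02],
       [ 0.0000000
[... 399 characters left out ...]
85028e+01],
       [ 7.09564457e-03,  1.16284992e-01,  9.93190542e-01,
         1.07137593e+03],
       [ 0.00000000e+00,  0.00000000e+00,  0.00000000e+00,
         1.00000000e+00]])}
{'mtx': array([[371.83574938,   0.        , 325.01085189],
       [  0.        , 371.83574938, 239.88338556],
       [  0.        ,   0.        ,   1.        ]]), 'hand_eye': array([[ 4.98209976e-04,  2.36368765e-01, -9.71663295e-01,
        -1.70927102e+02],
       [ 9.99999386e-01,  8.43713294e-04,  7.17982396e-04,
        -9.41298225e-01],
       [ 9.89513851e-04, -9.71663056e-01, -2.36368200e-01,
        -6.65257798e+01],
       [ 0.00000000e+00,  0.00000000e+00,  0.00000000e+00,
         1.00000000e+00]])}
```

View pics/top0.png

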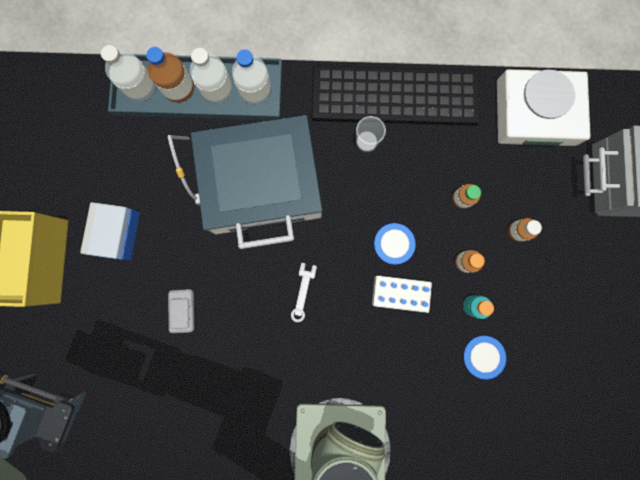

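View pics/scene0.png

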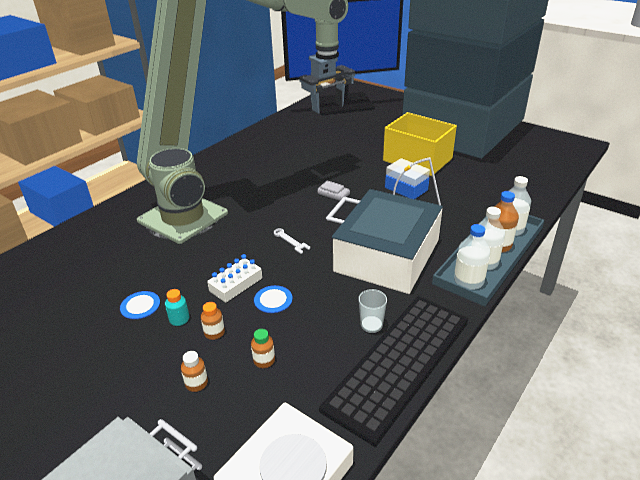

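Top view: the standard has its orange cap at (477,261), and the turquoise decoy is at (480,307). The far pad, the one meant, is at (395,243) and the near pad at (485,357). The handle bar runs from about (241,246) to (291,236). The scene view agrees: standard at (212,320), pad at (273,299).

```bash
cat > h.py <<'E'
from workcell import env
import cv2, numpy as np
from scipy.spatial.transform import Rotation as Ro
def tool(s=None):
    s=s or env.state(); T=np.eye(4); T[:3,:3]=Ro.from_euler('xyz',s['ee_rot'],degrees=True).as_matrix(); T[:3,3]=s['ee_pos']; return T
def ray(n,uv,T=None):
    c=env.get_calibration(n); T=c['T'] if n!='wrist' else T@c['hand_eye']
    d=np.linalg.inv(c['mtx'])@[uv[0],uv[1],1]; d=T[:3,:3]@(d*[1,-1,-1]); return T[:3,3],d
def at(n,uv,z,T=None):
    o,d=ray(n,uv,T); return (o+d*(z-o[2])/d[2]).round(1)
def two(a,b):
    (o,d),(p,e)=a,b; t=np.linalg.lstsq(np.c_[d,-e],p-o,rcond=None)[0]; x,y=o+t[0]*d,p+t[1]*e
    return ((x+y)/2).round(1),np.linalg.norm(x-y).round(1)
def blobs(im,lo,hi,amin=30):
    m=cv2.inRange(cv2.cvtColor(im,cv2.COLOR_RGB2HSV),lo,hi)
    n,l,st,c=cv2.connectedComponentsWithStats(m); return [(st[i],c[i]) for i in range(1,n) if st[i,4]>=amin],m
def move(Tn,T0=None):
    "row from T0 (now) to Tn"
    D=np.linalg.inv(tool() if T0 is None else T0)@Tn; return np.r_[Ro.from_matrix(D[:3,:3]).as_rotvec(degrees=True).round(1),(D[:3,3]/1000).round(4)]
E
python3 - <<'E'
from h import *
t=cv2.imread("pics/top0.png")[:,:,::-1]; s=cv2.imread("pics/scene0.png")[:,:,::-1]
print(tool().round(2))
for n,im in(("top",t),("scene",s)):
    for nm,lo,hi in(("orange",(8,170,200),(20,255,255)),("blue",(100,150,120),(115,255,255))):
        for st,c in blobs(im,lo,hi)[0]:
            if 130<c[0]<520 and 150<c[1]<400: print(n,nm,st,c.round(1),at(n,c,85 if nm=="orange" else 4))
# handle: bright low-saturation pixels around it in top
m=cv2.inRange(cv2.cvtColor(t,cv2.COLOR_RGB2HSV),(0,0,170),(180,60,255)); m[:,:232]=0;m[:,300:]=0;m[:210]=0;m[252:]=0
ys,xs=np.nonzero(m); print(cv2.minAreaRect(np.c_[xs,ys].astype(np.float32)))
for x in range(236,300,5): print(x, ys[xs==x].max() if (xs==x).any() else None, end=' ')
for a in((241,245),(291,236),(191,130),(307,118),(321,209),(204,232)): print(a,at("top",a,116))
for nm,lo,hi in(("white",(0,0,200),(180,40,255)),("green",(55,120,80),(75,255,255))):
    for st,c in blobs(t,lo,hi)[0]:
        if 440<c[0]<560 and 170<c[1]<250: print(nm,c.round(1),at("top",c,85))
E
```

```text
[[-0.0000e+00  2.9000e-01  9.6000e-01  1.6914e+02]
 [-0.0000e+00  9.6000e-01 -2.9000e-01  5.4912e+02]
 [-1.0000e+00 -0.0000e+00 -0.0000e+00  2.1323e+02]
 [ 0.0000e+00  0.0000e+00  0.0000e+00  1.0000e+00]]
top blue [374 223  42  42 217] [396.9 241.2] [ 492.1 -128.6    4. ]
top blue [464 336  43  44 703] [484.6 357.3] [ 221.4 -339.3    4. ]
scene orange [500 209  15  12  95] [506.7 216.1] [866.9 462.2  85. ]
scene orange [167 289  13  13 128] [172.9 295.1] [ 347.8 -317.    85. ]
scene orange [201 302  20  20 243] [209.7 312.3] [ 463.  -306.7   85. ]
scene orange [252 339  21  12 120] [261.7 345.5] [ 629.5 -312.7   85. ]
scene orange [181 361  22  13 126] [191.6 368.7] [ 554.6 -445.3   85. ]
scene blue [385 175  12  16 124] [389.6 182.4] [430.2 551.3   4. ]
scene blue [396 178  33  21 410] [411.9 188.8] [513.2 558.4   4. ]
scene blue [501 191  14  11 125] [507.2 196. ] [789.6 697.    4. ]
scene blue [470 224  15  13 151] [477.1 230. ] [789.6 462.8   4. ]
scene blue [254 285  39  28 436] [272.8 299.4] [ 490.5 -125.8    4. ]
scene blue [120 291  40  28 452] [139.5 305.1] [ 226.  -341.5    4. ]
((263.9924011230469, 231.25119018554688), (25.00905418395996, 54.68029022216797), 81.11934661865234)
236 227 241 247 246 246 251 245 256 245 261 244 266 243 271 242 276 242 281 241 286 240 291 239 296 None (241, 245) [463.7 232.  116. ]
(291, 236) [486.6 123.8 116. ]
(191, 130) [719.3 357.  116. ]
(307, 118) [755.4  97.2 116. ]
(321, 209) [548.3  59.8 116. ]
(204, 232) [489.9 314.2 116. ]
white [533.7 227. ] [ 526.2 -425.    85. ]
green [477.4 189.1] [ 610.1 -297.8   85. ]
green [469.1 194.4] [ 597.1 -278.6   85. ]
```

```bash
python3 - <<'E'
from h import *
T0=tool()
def down(p,ang): # jaws (tool y) pointing along ang
    a=np.radians(ang); y=np.array([np.cos(a),np.sin(a),0]); x=np.array([0,0,-1.]); T=np.eye(4); T[:3,:3]=np.c_[x,y,np.cross(x,y)]; T[:3,3]=p; return T
print(np.degrees(np.arctan2(T0[1,1],T0[0,1])))
print(at("top",(477.3,261),85))
for p,a in(((330,330,240),41),((420,80,240),10),((445,-150,230),-18),((450,-299,180),-33.5)): print(move(down(p,a),T0))
E
```

```text
72.87943300831014
[ 445.3 -295.4   85. ]
[ 3.190e+01  0.000e+00  1.000e-01 -2.650e-02 -1.621e-01  2.182e-01]
[ 6.290e+01  0.000e+00  1.000e-01 -2.620e-02 -3.745e-01  3.778e-01]
[ 9.090e+01  1.000e-01  1.000e-01 -1.590e-02 -5.870e-01  4.694e-01]
[ 1.064e+02  1.000e-01  1.000e-01  3.430e-02 -7.278e-01  5.181e-01]
```

```bash
python3 -m handwheel '8 0 0 -.01 -.036 .049 .0912; 16 0 0 -.02 -.072 .098 .0912; 23 0 0 -.026 -.11 .146 .0912; 29 0 0 -.026 -.15 .19 .0912; 34 0 0 -.026 -.19 .22 .0912; 40 0 0 -.026 -.22 .25 .0912; 46 0 0 -.026 -.25 .28 .0912; 52 0 0 -.026 -.28 .305 .0912; 58 0 0 -.026 -.31 .33 .0912; 63 0 0 -.026 -.34 .355 .0912; 63 0 0 -.026 -.3745 .378 .0912; 63 0 0 -.026 -.3745 .378 .0912' 20
python3 - <<'E'
from h import *
T0=tool()
def down(p,ang):
    a=np.radians(ang); y=np.array([np.cos(a),np.sin(a),0]); x=np.array([0,0,-1.]); T=np.eye(4); T[:3,:3]=np.c_[x,y,np.cross(x,y)]; T[:3,3]=p; return T
for p,a in(((445,-150,230),-18),((447,-297,180),-33.5)): print(move(down(p,a),T0))
E
```

```text
time_s: 1.1
ee_pos: [407.1, 111.8, 239.7]
ee_rot: [-154.3, 90.0, 125.6]
force: [0.6, 0.2, -0.3]
gripper_width: 91.1
[ 2.790e+01 -0.000e+00  0.000e+00  9.700e-03 -7.600e-03  2.644e-01]
[ 4.340e+01 -0.000e+00  0.000e+00  5.970e-02 -3.090e-02  4.096e-01]
```

```bash
python3 -m handwheel '7 0 0 .002 0 .04 .0912; 14 0 0 .005 0 .08 .0912; 21 0 0 .007 0 .12 .0912; 27 0 0 .01 -.004 .16 .0912; 33 0 0 .015 -.01 .2 .0912; 37 0 0 .025 -.015 .24 .0912; 41 0 0 .035 -.02 .28 .0912; 43 0 0 .045 -.025 .32 .0912; 43 0 0 .055 -.03 .35 .0912; 43 0 0 .06 -.03 .37 .0912; 43 0 0 .06 -.03 .38 .0912; 43 0 0 .06 -.03 .38 .0912'
python3 - <<'E'
from h import *
T=tool(); im=env.grab_frame("wrist"); cv2.imwrite("pics/w1.png",im[:,:,::-1]); np.save("T1.npy",T); print(T.round(2))
for st,c in blobs(im,(8,170,170),(20,255,255),200)[0]: print(st,c.round(1),at("wrist",c,85,T))
E
```

```text
time_s: 2.1
ee_pos: [442.7, -267.2, 179.2]
ee_rot: [-86.2, 90.0, 150.6]
force: [0.2, 0.4, 0.7]
gripper_width: 91.8
[[  -0.      0.84   -0.55  442.74]
 [   0.     -0.55   -0.84 -267.2 ]
 [  -1.     -0.      0.    179.21]
 [   0.      0.      0.      1.  ]]
[ 327  245   48   45 1195] [348.8 264.5] [ 447.4 -292.2   85. ]
[230 335  41  41 310] [254.8 346.6] [ 348.8 -308.8   85. ]
```

View pics/w1.png

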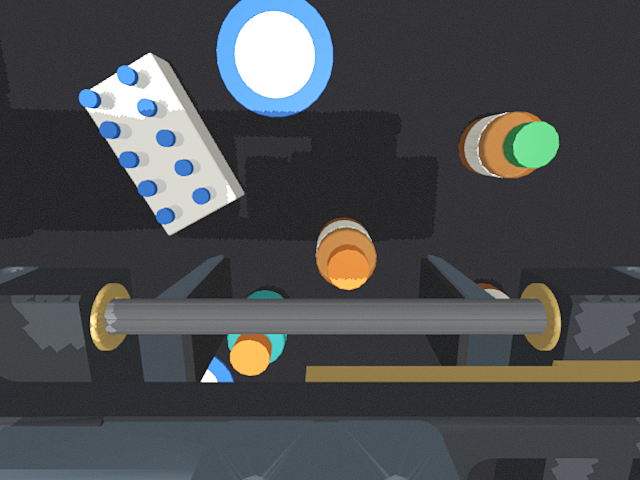

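The wrist view shows the standard's orange cap at (348,268), with the turquoise bottle below it at (250,356). The target pad is at (275,55), the rack at (165,145) and the green cap at (532,145). The finger corridor is clear.

```bash
python3 - <<'E'
from h import *
T=np.load("T1.npy"); im=cv2.imread("pics/w1.png")[:,:,::-1]
print(at("wrist",(348.5,268),85,T))
for st,c in blobs(im[:150],(100,80,150),(115,255,255),1500)[0]: print("pad ring",st,c,at("wrist",st[:2]+st[2:4]/2-.5,4,T))
T0=tool(); print(T0[:3,3])
for z in(100,21): 
    Tn=T0.copy(); Tn[:3,3]=(446,-295,z); print(move(Tn,T0))
E
```

```text
[ 445.7 -294.4   85. ]
pad ring [ 216    0  117  117 5745] [274.51749347  56.31227154] [ 483.4 -125.3    4. ]
[ 442.66210127 -265.75021919  179.60289527]
[ 0.      0.     -0.      0.0796  0.0189  0.0227]
[ 0.      0.     -0.      0.1586  0.019   0.0227]
```

```bash
python3 -m handwheel '0 0 0 .01 .01 .012 .0912; 0 0 0 .02 .019 .023 .0912; 0 0 0 .05 .019 .023 .0912; 0 0 0 .08 .019 .023 .0912; 0 0 0 .11 .019 .023 .0912; 0 0 0 .135 .019 .023 .0912; 0 0 0 .15 .019 .023 .0912; 0 0 0 .158 .019 .023 .0912; 0 0 0 .158 .019 .023 .0912; 0 0 0 .158 .019 .023 .0912;  0 0 0 .158 .019 .023 .0912' 20
python3 - <<'E'
from h import *
print(tool().round(2)); cv2.imwrite("pics/w2.png",env.grab_frame("wrist")[:,:,::-1])
E
```

```text
time_s: 3.07
ee_pos: [446.9, -295.9, 22.8]
ee_rot: [90.3, 89.9, -32.8]
force: [0.5, 0.2, 0.4]
gripper_width: 91.2
[[   0.      0.84   -0.55  446.92]
 [  -0.     -0.55   -0.84 -295.88]
 [  -1.      0.     -0.     22.81]
 [   0.      0.      0.      1.  ]]
```

View pics/w2.png

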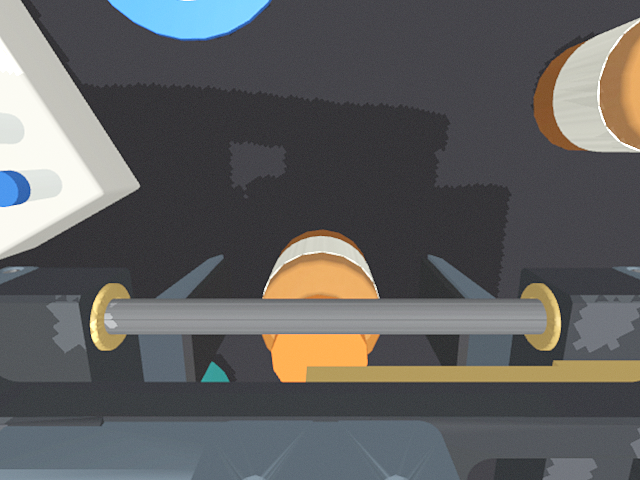

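The bottle sits centred between the fingers, at about x=321. Closing now.

```bash
python3 -m handwheel '0 0 0 0 0 0 .04; 0 0 0 0 0 0 .04; 0 0 0 0 0 0 .04; 0 0 0 0 0 0 .04; 0 0 0 0 0 0 .04; 0 0 0 0 0 0 .04; 0 0 0 0 0 0 .04; 0 0 0 0 0 0 .04; 0 0 0 0 0 0 .04; 0 0 0 0 0 0 .04' 25
python3 - <<'E'
from h import *
T0=tool(); print(T0.round(2), Ro.from_matrix(T0[:3,:3]).apply([0,0,1]))
E
```

```text
time_s: 3.95
ee_pos: [445.8, -295.2, 21.8]
ee_rot: [-98.6, 90.0, 138.3]
force: [-0.4, 0.3, 2.3]
gripper_width: 49.5
[[  -0.      0.84   -0.55  445.84]
 [   0.     -0.55   -0.84 -295.24]
 [  -1.     -0.     -0.     21.8 ]
 [   0.      0.      0.      1.  ]] [-5.46378397e-01 -8.37538442e-01 -7.20960479e-05]
```

```bash
python3 -m handwheel '0 0 0 -.015 0 0 .04; 0 0 0 -.04 0 0 .04; 0 0 0 -.07 0 0 .04; 0 0 0 -.1 0 0 .04; 0 0 0 -.13 0 0 .04; 0 0 0 -.16 0 0 .04; 0 0 0 -.18 0 0 .04; 0 0 0 -.2 0 0 .04; 0 0 0 -.2 0 0 .04; 0 0 0 -.2 0 0 .04'
python3 -m handwheel '0 0 3 0 0 0 .04; 0 0 8 0 0 0 .04; 0 0 13 0 0 0 .04; 0 0 18 0 0 0 .04; 0 0 23 0 0 0 .04; 0 0 28 0 0 0 .04; 0 0 33 0 0 0 .04; 0 0 38 0 0 0 .04; 0 0 42 0 0 0 .04; 0 0 45 0 0 0 .04; 0 0 45 0 0 0 .04; 0 0 45 0 0 0 .04'
python3 - <<'E'
from h import *
T0=tool(); print(np.degrees(np.arccos(-T0[2,0])), T0[:3,3]); cv2.imwrite("pics/s1.png",env.grab_frame("scene")[:400,100:500,::-1])
E
```

```text
time_s: 4.78
ee_pos: [446.2, -295.5, 221.9]
ee_rot: [91.3, 89.9, -31.8]
force: [0.5, 0.2, -2.1]
gripper_width: 49.5
time_s: 5.78
ee_pos: [444.6, -294.3, 219.1]
ee_rot: [90.1, 45.3, -33.1]
force: [0.6, 0.1, -1.6]
gripper_width: 49.5
44.66118137922988 [ 444.6219462 -294.3037502  219.1096029]
```

View pics/s1.png

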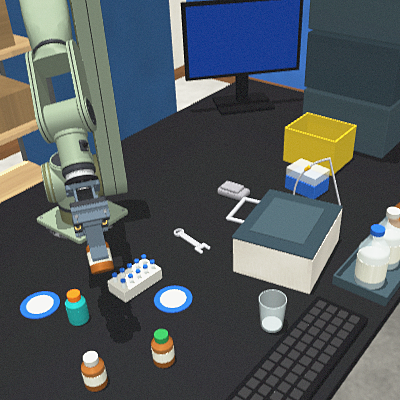

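The bottle is held tipped at (100,260) in the crop, clear of everything. Hold it for over a second, then bring it upright.

```bash
python3 -m handwheel '0 0 0 0 0 0 .04; 0 0 0 0 0 0 .04; 0 0 0 0 0 0 .04; 0 0 0 0 0 0 .04; 0 0 0 0 0 0 .04; 0 0 0 0 0 0 .04; 0 0 0 0 0 0 .04; 0 0 0 0 0 0 .04; 0 0 0 0 0 0 .04; 0 0 0 0 0 0 .04; 0 0 0 0 0 0 .04; 0 0 0 0 0 0 .04'
python3 -m handwheel '0 0 0 0 0 0 .04; 0 0 0 0 0 0 .04; 0 0 -3 0 0 0 .04; 0 0 -8 0 0 0 .04; 0 0 -13 0 0 0 .04; 0 0 -19 0 0 0 .04; 0 0 -25 0 0 0 .04; 0 0 -31 0 0 0 .04; 0 0 -37 0 0 0 .04; 0 0 -42 0 0 0 .04; 0 0 -45 0 0 0 .04; 0 0 -45 0 0 0 .04'
python3 - <<'E'
from h import *
T0=tool(); print(T0.round(3))
# pad centre in scene+top with white-disc masks
t=cv2.imread("pics/top0.png")[:,:,::-1]; s=cv2.imread("pics/scene0.png")[:,:,::-1]
for n,im,(x0,y0,x1,y1) in(("top",t,(370,220,420,268)),("scene",s,(250,280,298,316))):
    b,m=blobs(im,(95,100,80),(120,255,255),20); k=np.zeros_like(m); k[y0:y1,x0:x1]=m[y0:y1,x0:x1]
    e=cv2.fitEllipse(cv2.convexHull(cv2.findNonZero(k))); print(n,e,at(n,e[0],4))
for p in((490,-127,221),(490,-127,40)):
    Tn=T0.copy(); Tn[:3,3]=p; print(move(Tn,T0))
E
```

```text
time_s: 6.83
ee_pos: [446.0, -295.3, 221.8]
ee_rot: [90.0, 45.0, -33.1]
force: [-0.6, 0.8, -1.3]
gripper_width: 49.6
time_s: 7.83
ee_pos: [448.5, -297.0, 221.1]
ee_rot: [97.8, 90.0, -25.3]
force: [0.8, -0.5, -1.6]
gripper_width: 49.8
[[ 1.00000e-03  8.38000e-01 -5.46000e-01  4.48470e+02]
 [-0.00000e+00 -5.46000e-01 -8.38000e-01 -2.97003e+02]
 [-1.00000e+00  1.00000e-03 -0.00000e+00  2.21133e+02]
 [ 0.00000e+00  0.00000e+00  0.00000e+00  1.00000e+00]]
top ((394.4212646484375, 243.33460998535156), (41.96761703491211, 42.94900894165039), 141.17430114746094) [ 486.8 -122.7    4. ]
scene ((272.65283203125, 298.6882019042969), (27.651195526123047, 39.186588287353516), 82.41746520996094) [ 488.5 -124.1    4. ]
[-0.000e+00 -0.000e+00  0.000e+00  1.000e-04 -5.810e-02 -1.651e-01]
[-0.     -0.      0.      0.1811 -0.0582 -0.1651]
```

```bash
python3 -m handwheel '0 0 0 0 -.004 -.011 .04; 0 0 0 0 -.013 -.036 .04; 0 0 0 0 -.023 -.065 .04; 0 0 0 0 -.033 -.095 .04; 0 0 0 0 -.044 -.124 .04; 0 0 0 0 -.054 -.15 .04; 0 0 0 0 -.059 -.166 .04; 0 0 0 .03 -.059 -.166 .04; 0 0 0 .065 -.059 -.166 .04; 0 0 0 .095 -.059 -.166 .04; 0 0 0 .11 -.059 -.166 .04; 0 0 0 .12 -.059 -.166 .04'
python3 -m handwheel '0 0 0 .02 0 0 .04; 0 0 0 .04 0 0 .04; 0 0 0 .055 0 0 .04; 0 0 0 .055 0 0 .04;0 0 0 .055 0 0 .04; 0 0 0 .055 0 0 .04'
python3 - <<'E'
from h import *
T=tool(); print(T.round(3)); cv2.imwrite("pics/w3.png",env.grab_frame("wrist")[:,:,::-1])
E
```

```text
time_s: 8.83
ee_pos: [484.8, -122.6, 100.0]
ee_rot: [-82.1, 89.8, 154.8]
force: [-0.1, 0.3, -2.0]
gripper_width: 49.5
time_s: 9.33
ee_pos: [488.1, -124.1, 48.2]
ee_rot: [111.0, 89.8, -12.1]
force: [0.7, -0.4, -1.4]
gripper_width: 49.4
[[ 3.00000e-03  8.38000e-01 -5.46000e-01  4.88142e+02]
 [-1.00000e-03 -5.46000e-01 -8.38000e-01 -1.24107e+02]
 [-1.00000e+00  3.00000e-03 -1.00000e-03  4.82330e+01]
 [ 0.00000e+00  0.00000e+00  0.00000e+00  1.00000e+00]]
```

View pics/w3.png

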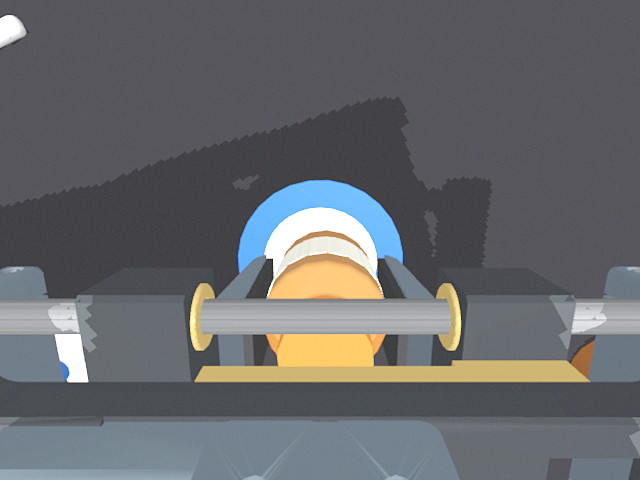

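The pad ring spans x 238–403 with its centre at about (320,262). The axis below the TCP projects to (320,263), so the bottle is centred over the pad. Lower it.

```bash
python3 -m handwheel '0 0 0 .008 0 0 .04; 0 0 0 .014 0 0 .04; 0 0 0 .018 0 0 .04; 0 0 0 .02 0 0 .04; 0 0 0 .021 0 0 .04; 0 0 0 .021 0 0 .04; 0 0 0 .021 0 0 .04; 0 0 0 .021 0 0 .04'
```

```text
time_s: 10.05
ee_pos: [487.1, -124.0, 25.8]
ee_rot: [-83.1, 90.0, 153.8]
force: [-0.7, 1.3, 0.2]
gripper_width: 49.7
```

```bash
python3 -m handwheel '0 0 0 .0005 0 0 .054; 0 0 0 .0005 0 0 .066; 0 0 0 .0005 0 0 .066; 0 0 0 .0005 0 0 .066; 0 0 0 0 0 0 .066; 0 0 0 -.02 0 0 .066; 0 0 0 -.05 0 0 .066; 0 0 0 -.085 0 0 .066; 0 0 0 -.12 0 0 .066; 0 0 0 -.15 0 0 .066; 0 0 0 -.17 0 0 .066; 0 0 0 -.17 0 0 .066'
python3 - <<'E'
from h import *
T=tool(); print(T[:3,3])
im=env.grab_frame("wrist"); s=env.grab_frame("scene")
cv2.imwrite("pics/c1.png",np.vstack([im[:300],s[150:450]])[:,:,::-1])
# chest front/handle from stored views: bar ends two-view
E
```

```text
time_s: 11.05
ee_pos: [490.1, -124.8, 200.7]
ee_rot: [108.4, 89.4, -14.7]
force: [0.2, -0.1, 0.4]
gripper_width: 65.8
[ 490.05813202 -124.83671914  200.7179525 ]
```

View pics/c1.png

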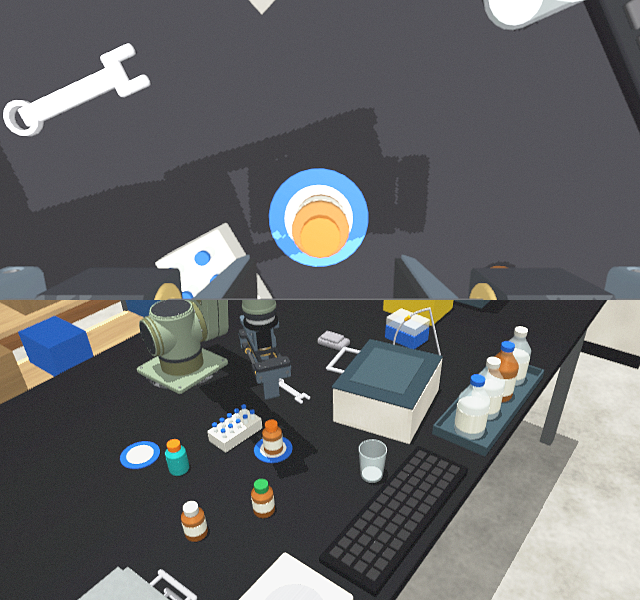

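The bottle stands on the pad, and the other things are unmoved. The handle in the scene half is at about (345,357). Next comes a pitched pre-grasp at the handle.

```bash
cat >> h.py <<'E'
def pose(g,pitch,yaw):
    "grasp point g, fingers pitch deg below horizontal, heading yaw"
    a,b=np.radians(pitch),np.radians(yaw); h=np.array([np.cos(b),np.sin(b),0]); k=np.array([0,0,1.])
    x=np.cos(a)*h-np.sin(a)*k; y=np.sin(a)*h+np.cos(a)*k; T=np.eye(4); T[:3,:3]=np.c_[x,y,np.cross(x,y)]; T[:3,3]=np.array(g)+19*x; return T
E
python3 - <<'E'
from h import *
A,B=at("top",(241,244),116),at("top",(291,236.5),116); print(A,B,np.linalg.norm(A-B)); d=A-B; yaw=np.degrees(np.arctan2(-d[0],d[1]))*1; print("yaw",yaw)
# lid edges front corners from top at z=120
L=[at("top",p,120) for p in((204,233),(321,209),(307,118),(191,130))]; print(L, [np.degrees(np.arctan2(-(a-b)[0],(a-b)[1])) for a,b in((L[0],L[1]),(L[3],L[2]))])
g=(A+B)/2; yaw=12; T0=tool()
b,h=np.radians(yaw),np.array([np.cos(np.radians(12)),np.sin(np.radians(12)),0])
for so in(70,):
    x=pose(g,45,yaw)[:3,0]; Tn=pose(g-so*x,45,yaw); print(Tn[:3,3],move(Tn,T0))
Tm=pose((420,-0,200),65,0); print(move(Tm,T0))
E
```

```text
[465.9 232.2 116. ] [485.5 123.7 116. ] 110.25611094175233
yaw 10.239774629040134
[array([487.3, 313.1, 120. ]), array([547.6,  59.9, 120. ]), array([753.9,  97.1, 120. ]), array([717.9, 355.7, 120. ])] [np.float64(13.395556954960917), np.float64(7.925275935635598)]
[440.42560512 170.45219591 152.06244584] [-42.7     17.7     42.5      0.044   -0.2004  -0.221 ]
[-3.260e+01  7.200e+00  2.420e+01  1.330e-02 -1.176e-01 -7.150e-02]
```

```bash
python3 -m handwheel '-3 1 3 .003 -.014 -.016 .045; -7 3 7 .008 -.034 -.037 .045; -11 5 11 .012 -.054 -.059 .045; -16 6.5 16 .017 -.074 -.081 .045; -20 8 20 .021 -.094 -.104 .045; -24 10 24 .025 -.114 -.126 .045; -28 12 28 .03 -.134 -.148 .045; -32 13 32 .034 -.154 -.17 .045; -36 15 36 .038 -.174 -.19 .045; -40 16.5 40 .041 -.19 -.208 .045; -42.7 17.7 42.5 .044 -.2 -.22 .045; -42.7 17.7 42.5 .044 -.2 -.22 .045'
python3 -m handwheel '0 0 0 0 0 0 .045; 0 0 0 0 0 0 .045; 0 0 0 0 0 0 .045'
python3 - <<'E'
from h import *
T=tool(); np.save("T4.npy",T); print(T.round(3)); cv2.imwrite("pics/w4.png",env.grab_frame("wrist")[:,:,::-1])
E
```

```text
time_s: 12.15
ee_pos: [446.6, 130.7, 157.1]
ee_rot: [90.6, 50.7, 5.6]
force: [0.8, -0.4, 0.1]
gripper_width: 44.9
time_s: 12.4
ee_pos: [448.0, 130.1, 158.7]
ee_rot: [90.7, 50.6, 5.5]
force: [0.7, -0.1, 0.6]
gripper_width: 45.1
[[ 6.32000e-01  7.70000e-01  8.70000e-02  4.48022e+02]
 [ 6.10000e-02  6.30000e-02 -9.96000e-01  1.30121e+02]
 [-7.73000e-01  6.35000e-01 -7.00000e-03  1.58668e+02]
 [ 0.00000e+00  0.00000e+00  0.00000e+00  1.00000e+00]]
```

View pics/w4.png

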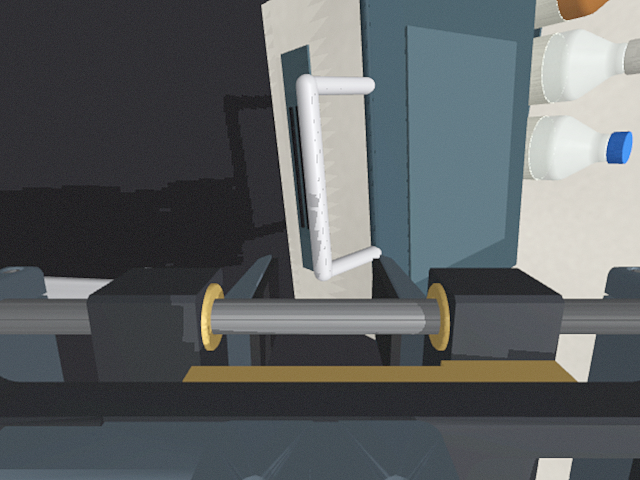

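Wrist view: the bar runs from its far corner (307,82) to its near corner (324,273).

```bash
python3 - <<'E'
from h import *
T=np.load("T4.npy"); A,B=at("wrist",(307,82),116,T),at("wrist",(324,273),116,T); d=A-B
print(A,B,np.linalg.norm(d),np.degrees(np.arctan2(-d[0],d[1])))
g=(A+B)/2; T0=tool(); print(g)
# two-view check of the bar middle height with top camera
for yaw in(10.5,):
    x=pose(g,45,yaw)[:3,0]
    for so in(50,0): print(move(pose(g-so*x,45,yaw),T0))
    print(move(pose(g,45,yaw),pose(g-50*x,45,yaw)))
E
```

```text
[461.4 233.2 116. ] [482.3 122.1 116. ] 113.0487505459481 10.653902599938505
[471.85 177.65 116.  ]
[-4.4     3.4     5.5     0.0202 -0.0092 -0.0431]
[-4.40e+00  3.40e+00  5.50e+00  6.99e-02 -4.50e-03 -4.62e-02]
[ 0.   -0.    0.    0.05 -0.    0.  ]
```

```bash
python3 -m handwheel '-1.5 1 2 .005 -.003 -.012 .045; -3 2 4 .012 -.006 -.028 .045; -4.4 3.4 5.5 .02 -.008 -.043 .045; -4.4 3.4 5.5 .021 -.008 -.043 .045; -4.4 3.4 5.5 .021 -.008 -.043 .045; -4.4 3.4 5.5 .035 -.006 -.044 .045; -4.4 3.4 5.5 .05 -.005 -.045 .045; -4.4 3.4 5.5 .063 -.004 -.046 .045; -4.4 3.4 5.5 .071 -.0035 -.046 .045; -4.4 3.4 5.5 .071 -.0035 -.046 .045; -4.4 3.4 5.5 .071 -.0035 -.046 .045; -4.4 3.4 5.5 .071 -.0035 -.046 .045'
python3 - <<'E'
from h import *
T=tool(); np.save("T5.npy",T); print(T.round(3), (T[:3,3]-19*T[:3,0]).round(1)); cv2.imwrite("pics/w5.png",env.grab_frame("wrist")[:,:,::-1])
E
```

```text
time_s: 13.45
ee_pos: [489.3, 180.4, 156.3]
ee_rot: [90.1, 48.5, 10.7]
force: [0.2, -0.1, -0.5]
gripper_width: 44.8
[[ 6.51000e-01  7.36000e-01  1.85000e-01  4.89301e+02]
 [ 1.23000e-01  1.38000e-01 -9.83000e-01  1.80438e+02]
 [-7.49000e-01  6.63000e-01 -1.00000e-03  1.56339e+02]
 [ 0.00000e+00  0.00000e+00  0.00000e+00  1.00000e+00]] [476.9 178.1 170.6]
```

View pics/w5.png

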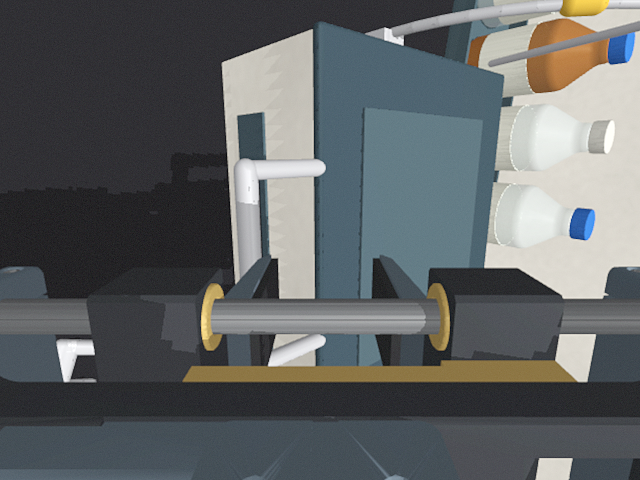

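The wrist view shows the bar at x≈247, left of and below the fingers. The pose is 54 mm too high, so the arm ran into some limit.

```bash
python3 - <<'E'
from h import *
s=env.state(); print(s['qpos'].round(1),s['qvel'].round(1),s['force'],s['ee_pos'])
E
```

```text
[ 25.    3.8 133.4 -77.    9.7  87.7] [ 0.2 -0.4  0.2  0.1  0.2  0.1] [-0.54712595  0.5293137  -0.34221529] [489.11278081 180.50115513 156.37981789]
```

```bash
python3 - <<'E'
from h import *
g=np.array([473.5,177.8,116]); T0=tool(); x=pose(g,75,10.6)[:3,0]
for so in(70,): print(move(pose(g-so*x,75,10.6),T0))
E
```

```text
[ 1.00e-01 -1.00e-01 -2.65e+01 -2.59e-02 -1.59e-02 -3.00e-04]
```

```bash
python3 -m handwheel '0 0 -3 -.006 -.002 0 .036; 0 0 -7 -.012 -.004 0 .036; 0 0 -11 -.018 -.008 0 .036; 0 0 -15 -.022 -.01 0 .036; 0 0 -19 -.025 -.012 0 .036; 0 0 -23 -.026 -.016 0 .036; 0 0 -26.5 -.026 -.016 0 .036; 0 0 -26.5 -.026 -.016 0 .036; 0 0 -26.5 -.026 -.016 0 .036; 0 0 -26.5 -.026 -.016 0 .036; 0 0 -26.5 -.026 -.016 0 .036; 0 0 -26.5 -.026 -.016 0 .036'
python3 - <<'E'
from h import *
s=env.state(); print(s['qpos'].round(1)); T=tool(s); im=env.grab_frame("wrist"); cv2.imwrite("pics/w6.png",im[:,:,::-1]); np.save("T6.npy",T)
g=np.array([473.5,177.8,116]); x=pose(g,75,10.6)[:3,0]
for so in(70,0): print(move(pose(g-so*x,75,10.6),T))
E
```

```text
time_s: 14.5
ee_pos: [459.0, 174.8, 164.6]
ee_rot: [90.0, 75.0, 10.7]
force: [0.1, -0.3, -0.0]
gripper_width: 35.8
[ 21.4   6.2 115.4  -4.   43.8  13.2]
[ 0.1    -0.      0.     -0.0002  0.0017 -0.0003]
[ 0.1    -0.      0.      0.0698  0.0018 -0.0002]
```

View pics/w6.png

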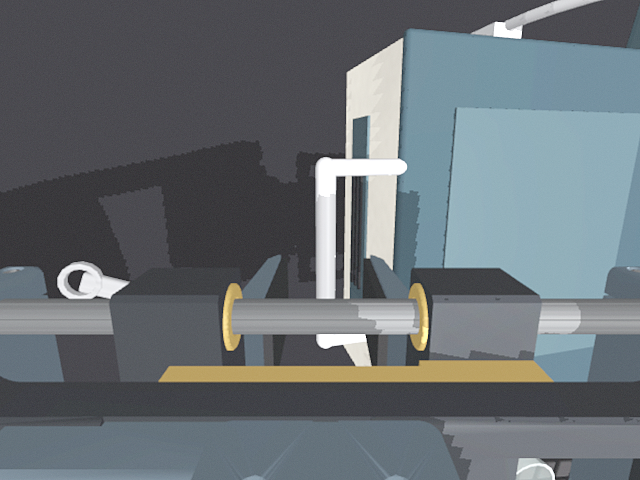

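The bar is at column 326, parallel to the image vertical and centred between the fingers, with its corners at (326,167) and (323,340). Go down and close.

```bash
python3 -m handwheel '0 0 0 .015 0 0 .036; 0 0 0 .03 0 0 .036; 0 0 0 .045 .001 0 .036; 0 0 0 .057 .001 0 .036; 0 0 0 .065 .001 0 .036; 0 0 0 .07 .001 0 .036; 0 0 0 .07 .001 0 .036; 0 0 0 .07 .001 0 .036; 0 0 0 .07 .001 0 .036'
python3 -m handwheel '0 0 0 0 0 0 .005; 0 0 0 0 0 0 .005; 0 0 0 0 0 0 .005; 0 0 0 0 0 0 .005; 0 0 0 0 0 0 .005; 0 0 0 0 0 0 .005; 0 0 0 0 0 0 .005; 0 0 0 0 0 0 .005' 30
python3 - <<'E'
from h import *
s=env.state(); T=tool(s); G=T[:3,3]-19*T[:3,0]; print(s['qpos'].round(1),G.round(1),s['force'].round(1))
h=np.array([np.cos(np.radians(10.6)),np.sin(np.radians(10.6)),0]); k=np.array([0,0,1.])
H=G+270*h-6*k
def P(th):
    R=Ro.from_rotvec(np.cross(k,h)*0-np.array([-h[1],h[0],0])*np.radians(-th)*1)  # about chest y
    T2=np.eye(4); r=R.as_matrix(); T2[:3,:3]=r; T2[:3,3]=H-r@H; return T2@T
for a,b in((0,20),(20,40)):
    for th in np.linspace(a,b,11)[1:]: print(th,move(P(th),P(a)))
print(P(40).round(2))
E
```

```text
time_s: 15.3
ee_pos: [479.7, 179.1, 98.8]
ee_rot: [90.3, 74.9, 10.9]
force: [0.9, -0.3, 0.0]
gripper_width: 36.1
time_s: 15.97
ee_pos: [476.7, 178.2, 97.4]
ee_rot: [90.1, 75.3, 10.8]
force: [-6.6, -0.7, 4.9]
gripper_width: 11.4
[ 20.9  12.7 118.9  -4.6  34.   13.7] [472.  177.3 115.7] [-6.6 -0.7  4.9]
2.0 [ 0.      0.     -2.     -0.009   0.0021 -0.    ]
4.0 [ 0.      0.     -4.     -0.018   0.0045 -0.    ]
6.0 [ 0.      0.     -6.     -0.0268  0.0072 -0.    ]
8.0 [ 0.      0.     -8.     -0.0356  0.0102 -0.    ]
10.0 [  0.       0.     -10.      -0.0442   0.0136  -0.    ]
12.0 [  0.       0.     -12.      -0.0528   0.0172  -0.    ]
14.0 [  0.       0.     -14.      -0.0612   0.0211  -0.    ]
16.0 [  0.       0.     -16.      -0.0694   0.0253  -0.    ]
18.0 [  0.       0.     -18.      -0.0775   0.0298  -0.    ]
20.0 [  0.       0.     -20.      -0.0855   0.0346  -0.    ]
22.0 [ 0.      0.     -2.     -0.009   0.0021 -0.    ]
24.0 [ 0.      0.     -4.     -0.018   0.0045 -0.    ]
26.0 [ 0.      0.     -6.     -0.0268  0.0072 -0.    ]
28.0 [ 0.      0.     -8.     -0.0356  0.0102 -0.    ]
30.0 [  0.       0.     -10.      -0.0442   0.0136  -0.    ]
32.0 [  0.       0.     -12.      -0.0528   0.0172  -0.    ]
34.0 [  0.       0.     -14.      -0.0612   0.0211  -0.    ]
36.0 [  0.       0.     -16.      -0.0694   0.0253  -0.    ]
38.0 [  0.       0.     -18.      -0.0775   0.0298  -0.    ]
40.0 [  0.       0.     -20.      -0.0855   0.0346  -0.    ]
[[-4.2000e-01  8.9000e-01  1.8000e-01  5.2991e+02]
 [-8.0000e-02  1.7000e-01 -9.8000e-01  1.8816e+02]
 [-9.0000e-01 -4.3000e-01 -0.0000e+00  2.7071e+02]
 [ 0.0000e+00  0.0000e+00  0.0000e+00  1.0000e+00]]
```

Gripped: the opening is 11.4 mm on the 12 mm bar. Raise it along the arc.

```bash
python3 -m handwheel '0 0 -1 -.0045 .001 0 .005; 0 0 -2 -.009 .002 0 .005; 0 0 -4 -.018 .0045 0 .005; 0 0 -6 -.027 .007 0 .005; 0 0 -8 -.0355 .01 0 .005; 0 0 -10 -.044 .0135 0 .005; 0 0 -12 -.053 .017 0 .005; 0 0 -14 -.061 .021 0 .005; 0 0 -16 -.0695 .0255 0 .005; 0 0 -18 -.0775 .03 0 .005; 0 0 -20 -.0855 .0345 0 .005; 0 0 -20 -.0855 .0345 0 .005'
```

```text
time_s: 16.97
ee_pos: [488.7, 180.5, 190.2]
ee_rot: [-90.4, 84.6, -169.8]
force: [-6.6, -1.9, -0.1]
gripper_width: 11.5
```

```bash
python3 -m handwheel '0 0 -1 -.0045 .001 0 .005; 0 0 -2 -.009 .002 0 .005; 0 0 -4 -.018 .0045 0 .005; 0 0 -6 -.027 .007 0 .005; 0 0 -8 -.0355 .01 0 .005; 0 0 -10 -.044 .0135 0 .005; 0 0 -12 -.053 .017 0 .005; 0 0 -14 -.061 .021 0 .005; 0 0 -16 -.0695 .0255 0 .005; 0 0 -18 -.0775 .03 0 .005; 0 0 -20 -.0855 .0345 0 .005; 0 0 -20 -.0855 .0345 0 .005'
python3 -m handwheel '0 0 0 0 0 0 .005; 0 0 0 0 0 0 .005; 0 0 0 0 0 0 .005; 0 0 0 0 0 0 .005'
python3 - <<'E'
from h import *
s=env.state(); T=tool(s); G=T[:3,3]-19*T[:3,0]; print(G.round(1),s['force'].round(1),s['gripper_width'])
h=np.array([np.cos(np.radians(10.6)),np.sin(np.radians(10.6)),0]); H=np.array([472,177.3,116])+270*h; H[2]=110
v=G-H; print("angle by z",np.degrees(np.arcsin((G[2]-110)/270.07))-1.27,"by xz",np.degrees(np.arctan2(v[2],-v@h))-1.27,np.hypot(v[2],v@h))
a=env.grab_frame("scene"); b=env.grab_frame("top")
cv2.imwrite("pics/f.png",np.hstack([cv2.resize(a[130:330,240:500],None,fx=1.5,fy=1.5),cv2.resize(b[90:290,140:400],None,fx=1.5,fy=1.5)])[:,:,::-1])
E
```

```text
time_s: 17.97
ee_pos: [531.0, 188.4, 272.3]
ee_rot: [-90.1, 64.7, -169.4]
force: [-5.4, -1.1, 2.9]
gripper_width: 11.4
time_s: 18.3
ee_pos: [530.8, 188.4, 272.0]
ee_rot: [-90.1, 65.0, -169.4]
force: [-3.4, -0.8, 1.7]
gripper_width: 11.1
[538.7 189.9 289.2] [-3.4 -0.8  1.7] 11.104657948495149
angle by z 40.29794375976503 by xz 40.285975652185776 270.13363201945555
```

View pics/f.png

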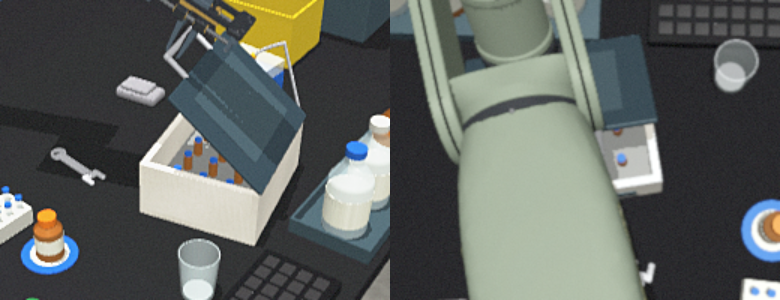

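The lid is open at about 40.3° and still gripped. The bottle stands upright on the pad at (49,240) in the crop. One settling check, then hand in.

```bash
python3 -m handwheel '0 0 0 0 0 0 .005; 0 0 0 0 0 0 .005; 0 0 0 0 0 0 .005; 0 0 0 0 0 0 .005; 0 0 0 0 0 0 .005; 0 0 0 0 0 0 .005' && python3 -c "
from workcell import env
print(env.job_done())"
```

```text
time_s: 18.9
ee_pos: [531.0, 188.4, 272.2]
ee_rot: [-90.1, 65.0, -169.4]
force: [-5.1, -1.1, 1.9]
gripper_width: 11.6
the job is handed in; nothing more can be done
None
```

The job is done and handed in at 18.9 s. The standard was lifted about 200 mm, tipped to 45° (measured 44.7–45.0°) for over a second, brought upright and released on the far blue pad. The lid was then raised by its handle and was still gripped at hand-in.

- **Bottle:** the last picture showed it upright on the pad. Before release it lined up with the pad centre to about a pixel.
- **Lid:** the arm's pose gives 40.3° open. I worked this out from the arm's pose and did not read it off the yellow mark. The grip was steady at about 11.5 mm on the 12 mm bar.
- **Force:** the readings I saw while holding the lid stayed under 8 N. At hand-in the upward reading was +1.9 N, though the lid's weight should pull down with 2–3 N, so the sign disagrees; the steady pose suggests it is just a small sideways preload.
- **Bystanders:** I saw none moved in the pictures. The white and green bottles and the tip box were not in full view at the end.
- **What went wrong:** the first handle approach, at a 45° pitch, ran into a wrist joint limit above the bar. I redid it at 75°. The top and wrist views of the handle differed by about 4 mm, and I used a point between them.

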